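# Fetch the gouge from under the sharpening stones

### The arm

A 6-joint arm with a two-finger parallel gripper is mounted at the origin on the work surface. World frame = base frame: x ahead of the robot, y to its left, z up, the work surface at z = 0. Lengths are in m, angles in degrees, forces in N, time in s.
With the tool pointing down it reaches from about 0.4 to 0.825 m from the base axis. Payload 7 kg.
Tool frame: the origin (TCP) lies midway between the tips of the shut fingers; the grasp point (between the pads) lies 19 mm behind it; z points along the fingers, y is the line along which they close (so a half turn about z gives the same grasp; the last joint's range is limited). The gripper opens to 88 mm and grips with 3 to 60 N. Pads are 19 mm wide; open, the fingers measure 130 mm over their backs; the gripper's body (78 mm by 193 mm) begins 47 mm behind the grasp point.
Start: joints at [93.799, 20.546, 0.682, 0, -70.136, -16.507], TCP at [0.149, 0.658, 0.227] pointing down, gripper open.
Joint ranges: [-176.03, 176.03], [-82.01, 121.73], [-58.28, 71.71], [-173.87, 95.51], [-174.79, -0.11], [-173.66, 173.66]. Speed limits (degrees/s): [136.94, 136.94, 172.46, 180, 180, 180].

### API

Orientations are given as [roll, pitch, yaw] about the fixed x, y, z axes, in that order (R = Rz(yaw) Ry(pitch) Rx(roll)).
In Python, from plant import r gives the robot as it stands.
- The arm moves only by the tool carry_out, never from a script. Its argument "deltas" is a list of rows, each a list of 3 entries, a list of its own where there are three numbers: the opening, from 0 (shut) to 1 (fully open), then the shift along the tool's x, y, z in mm, then the turn, a rotation vector about the tool's x, y, z in rad. In form: [[gripper, [tx, ty, tz], [rx, ry, rz]], ...]. A call has 1 to 12 rows; each row is the pose to reach, as a shift and turn from the pose commanded when the call began, along the tool's axes at that moment; what a row does not reach only later rows make up. A row lasts 1/10 s, in which the tool goes at most 50 mm and 8.59 degrees, less where a joint would pass 70% of its speed; a pose out of reach is approached as far as the arm can. A call with a gripper value outside its range is refused whole. The fingers move at their own pace and stop on an object; "squeeze" is the grip in N (left out, the last holds). Time passes only in rows, so rows that repeat a pose let the fingers close. It gives the time, the measured TCP pose, the force, the opening and the grip force at its end, in the units of the state.
- r.get_state(): the state, without advancing time (a new reading comes with each control period).
- r.capture(name): name is "scene" or "top" or "wrist"; returns (picture, depth): 480x640x3 uint8, red, green, blue; 480x640 float32, m along the optical axis (not along the pixel's ray), 0 where there is no reading.
- r.get_calibration(name): a dict with "fov_y" (degrees; the focal length in pixels is half the picture's height over the tangent of half this angle, whatever the lens; pixels are square), "cx", "cy" (the principal point, pixels), "view" (4x4, takes a point from world to camera coordinates). Camera axes: x right, y down, z forward; pixel columns grow to the right and rows downward; lengths in m; the calibration is good to about 2 mm. A picture is of the moment at which its call begins: read the wrist's pose just before it. get_calibration takes no time and is no camera call; for the wrist camera it gives the pose at the moment of the call.
- r.close_job(): hands the job in; it is judged then, once.
The state is a dict: "time_s": time; "joints": joint angles; "qd": joint speeds; "joint_torque": joint torques, N m; "tcp_pos": TCP position; "eef_rot": TCP orientation; "contact_force": force on the tool from outside, world axes, zero at the start; "moment": the same for the moment, N m; "gripper_width": finger opening in m; "gripper_force": force on a finger pad.
Only numpy, scipy, OpenCV 4.12 (cv2) and the standard library are available. Lean on these libraries where they do the work, as an engineer would, in place of code of your own. Each camera call takes 0.05 s, during which the arm holds its last target. There are 200 camera calls.

### The job

The carving gouge lies in the wooden trough, under two sharpening stones and a strop that rest across it. Clear all three aside onto the cork mat, then lay the gouge flat and lengthwise on the middle of the leather pad, and after that put the stones and the strop back across the trough, each lying flat in the very place it came from. Do not disturb the jar, the slotted block or the cup.

Things in the scene. Friction and masses are not known exactly. Their poses are not given: they have to be found in the camera images.
- trough: Fixed open-topped dark-wood trough, outside 146 (x) x 300 (y, its long axis) x 46 mm high; long walls 8 mm thick and 46 mm high, floor 6 mm thick, inside 130 x 284 mm, end walls 38 mm high. Origin: centre of its underside, on the table. Stands in front of the robot, turned up to 0.2 rad from lengthwise along world y.
- cork_mat: Fixed flat brown cork mat, 300 (x, its long axis) x 210 (y) x 3 mm, the side area, to the left or to the right of the trough. Origin: centre of its underside, on the table; its top is 3 mm above. It takes all three blockers side by side, their length across it.
- pad: Fixed flat very dark brown leather pad, 280 (x, its long axis) x 70 (y) x 5 mm, on the other side of the trough from the cork mat. Origin: centre of its underside, on the table; its top is 5 mm above.
- gouge: Loose carving gouge, 240 mm long, 0.15 kg, lying along the trough on its floor, partly hidden by the blockers. x runs along it, handle to blade. Wood handle 28 x 28 mm from x = -120 to +5 mm, on whose underside it lies; then ferrule and steel blade, 20 mm wide, to +120, clear of the surface. Origin: mid-length, at the underside. Grip the handle at x = -15 mm. Blade may point either way on the pad.
- bench_stone: Loose grey bench stone, the widest blocker: 170 (x) x 60 (y) x 25 mm thick, about 0.55 kg. Origin: centre of its underside. At the start it lies across the trough on its two long walls (underside 46 mm above the table), its x across the trough. Grip it across its 60 mm width at mid-length, fingers in the gaps to its neighbours.
- strop: Loose strop block, the middle-wide blocker: wood with a dark leather top face, 180 (x) x 42 (y) x 22 mm thick, 0.16 kg. Origin: centre of its underside. Starts like the bench stone, across the trough, in another of the three places.
- slip_stone: Loose pale slip stone, the narrowest blocker: 170 (x) x 28 (y) x 18 mm thick, about 0.22 kg. Origin: centre of its underside. Starts like the bench stone, across the trough, in another of the three places. The three places lie about 95 mm apart along the trough; which blocker is in which differs each time.
- jar: Bystander, loose: closed glass jar with steel lid, 68 mm across, 85 mm high, beyond the trough. Origin: centre of its underside.
- slip_block: Bystander, loose: slotted light-wood block holding two dark steel bits, 75 x 115 x 51 mm high, beyond the trough. Origin: centre of its underside.
- cup: Bystander, loose: white open cup, 72 mm across, 75 mm high, beyond the trough. Origin: centre of its underside.

How it is judged (in metres and radians):
On the way, in this order (a step that is already met when the one before it is completed fails the run):
1. bench stone, strop and slip stone all lie flat on the cork mat (x of bench_stone in the frame of cork_mat between -0.135 and 0.135 m and y of bench_stone in the frame of cork_mat between -0.09 and 0.09 m and z of each of bench_stone, strop, slip_stone in the frame of cork_mat below 0.01 m and angle between each of bench_stone, strop, slip_stone's own z axis and vertical below 0.1 rad and x of strop in the frame of cork_mat between -0.135 and 0.135 m and y of strop in the frame of cork_mat between -0.09 and 0.09 m and x of slip_stone in the frame of cork_mat between -0.135 and 0.135 m and y of slip_stone in the frame of cork_mat between -0.09 and 0.09 m), for 0.2 s.
2. the gouge lies lengthwise on the middle of the pad while the three blockers are still on the mat (all of step 1 and x of gouge in the frame of pad between -0.015 and 0.015 m and y of gouge in the frame of pad between -0.015 and 0.015 m and z of gouge in the frame of pad below 0.012 m and angle between the x axis of gouge and the x axis of pad, either way round below 0.15 rad and angle between gouge's own z axis and vertical below 0.15 rad), for 0.2 s.
At the end, for the whole second after the job is handed in: Gouge at rest on the pad, origin within 15 mm of its middle along and across, within 0.15 rad of lengthwise; both stones and the strop at rest, flat across the trough, each within 15 mm of its starting place and 0.15 rad of square to the trough (x of gouge in the frame of pad between -0.015 and 0.015 m and y of gouge in the frame of pad between -0.015 and 0.015 m and z of gouge in the frame of pad below 0.012 m and angle between the x axis of gouge and the x axis of pad, either way round below 0.15 rad and angle between gouge's own z axis and vertical below 0.15 rad and distance of each of bench_stone, strop, slip_stone from where it was at the start of the episode below 0.015 m and angle between the x axis of each of bench_stone, strop, slip_stone and the x axis of trough, either way round below 0.15 rad and angle between each of bench_stone, strop, slip_stone's own z axis and vertical below 0.1 rad and linear speed of each of bench_stone, strop, slip_stone, gouge below 0.01 m/s); the robot touches nothing.
It fails at once if the jar is shifted more than 20 mm or tipped (distance of jar from where it was at the start of the episode above 0.02 m or angle between jar's own z axis and vertical above 0.3 rad).
It fails at once if the slotted block is shifted more than 20 mm or tipped (distance of slip_block from where it was at the start of the episode above 0.02 m or angle between slip_block's own z axis and vertical above 0.3 rad).
It fails at once if the cup is shifted more than 20 mm or tipped (distance of cup from where it was at the start of the episode above 0.02 m or angle between cup's own z axis and vertical above 0.3 rad).
It also fails if it takes over 144 s, if anything falls off the work surface, if the arm or the gripper's body presses on something with over 40 N, if the wrist force passes 120 N, or if a joint passes its speed limit or range.

## Working session

There is one attempt and no reset: what is moved stays moved. The work goes in short steps, Python scripts to look and compute and a tool call to move; the robot and the scene stay as the last step left them, time stands still between calls to the robot, and variables do not carry over. Pictures are saved under pics/ and viewed, at most 14 in all, crops included, and the job is handed in when it is done.

Besides the shell and the picture viewer there is one more tool, called after "Request:" by a JSON object that holds its "name" and its "arguments", one argument or row to a line. carry_out: Moves the arm, as the interface text tells. Its arguments: {"type":"object","properties":{"deltas":{"type":"array"},"squeeze":{"type":"number"}},"required":["deltas"]}

```bash
ls; mkdir -p pics
python3 - <<'E'
from plant import r
import cv2
s=r.get_state(); print({k:s[k] for k in ('time_s','tcp_pos','eef_rot','gripper_width','contact_force')})
for n in ('top','scene'):
    p,d=r.capture(n); cv2.imwrite(f'pics/{n}0.png',p[:,:,::-1]); c=r.get_calibration(n); print(n,c)
    import numpy as np; np.save(f'{n}0.npy',d); print((d>0).mean())
E
```

```text
pics
{'time_s': 0.0, 'tcp_pos': array([0.14841079, 0.65798068, 0.22561285]), 'eef_rot': array([ 1.79904193e+02, -7.84559950e-03, -1.27164266e+01]), 'gripper_width': 0.08748332766736756, 'contact_force': array([-0.34252551, -0.0197885 , -0.09778622])}
top {'fov_y': 44.82567322450286, 'cx': 328.93418784499903, 'cy': 253.3240908590192, 'view': array([[ 0.0146617 , -0.99989006, -0.00221215, -0.0255554 ],
       [-0.99208888, -0.01427137, -0.1247236 ,  0.62348881],
       [ 0.12467832,  0.00402331, -0.99218906,  1.37053644],
       [ 0.        ,  0.        ,  0.        ,  1.        ]])}
0.9959895833333333
scene {'fov_y': 57.48923779740887, 'cx': 326.48323775862605, 'cy': 238.93051249171268, 'view': array([[-0.0645621 ,  0.9978763 ,  0.00863836,  0.04908167],
       [ 0.51497925,  0.0407311 , -0.8562344 , -0.2501847 ],
       [-0.85476787, -0.05083171, -0.51651527,  1.50195234],
       [ 0.        ,  0.        ,  0.        ,  1.        ]])}
0.9958984375
```

View pics/top0.png

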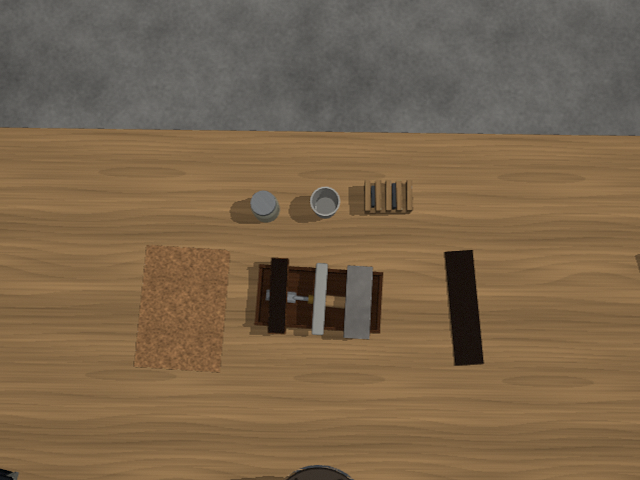

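View pics/scene0.png

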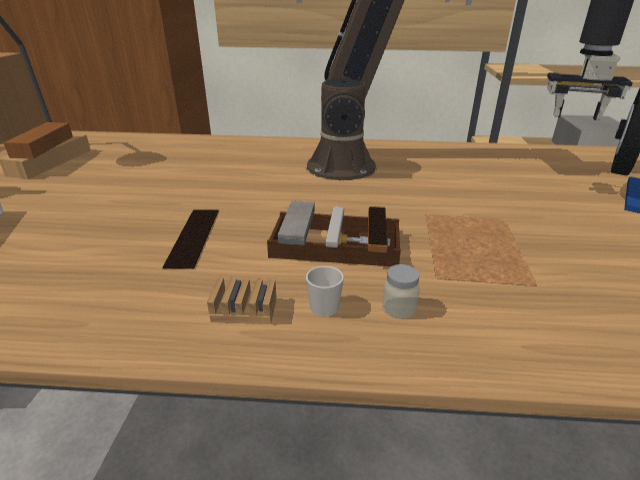

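The top view shows world +x up and +y left: cork mat at (182,309), trough (320,299) holding the strop (278,296), slip stone (320,299) and bench stone (358,303), and pad (464,307). The jar, cup and slotted block are at row ~200. The gouge blade points left (+y) and its handle is at ~(330,300). The scene view shows the same layout.

```bash
cat > h.py <<'E'
import numpy as np, cv2
from plant import r
from scipy.spatial.transform import Rotation as R
def K(c): 
    f=240/np.tan(np.radians(c['fov_y']/2)); return f,c['cx'],c['cy']
def rays(c,uv):
    f,cx,cy=K(c); uv=np.atleast_2d(uv).astype(float); V=c['view']
    d=np.c_[(uv[:,0]-cx)/f,(uv[:,1]-cy)/f,np.ones(len(uv))]@V[:3,:3]
    return -V[:3,:3].T@V[:3,3],d
def plane(c,uv,z):
    o,d=rays(c,uv); return o+d*((z-o[2])/d[:,2])[:,None]
def cloud(c,D):
    v,u=np.mgrid[:480,:640]; o,d=rays(c,np.c_[u.ravel(),v.ravel()])
    return (o+d*D.reshape(-1,1)).reshape(480,640,3)
def rect(c,mask,z,k=3):
    """largest blob -> centre, long side, short side, yaw of long side (deg) on plane z"""
    m=cv2.morphologyEx(mask.astype(np.uint8),cv2.MORPH_OPEN,np.ones((k,k)))
    cs=cv2.findContours(m,cv2.RETR_EXTERNAL,cv2.CHAIN_APPROX_NONE)[0]
    b=max(cs,key=cv2.contourArea)[:,0]
    P=plane(c,b,z)[:,:2]
    (x,y),(w,h),a=cv2.minAreaRect((P*1000).astype(np.float32))
    if w<h: w,h,a=h,w,a+90
    M=np.zeros_like(m); cv2.drawContours(M,[b[:,None]],-1,1,-1)
    q=plane(c,np.argwhere(M)[:,::-1],z)[:,:2].mean(0)*1000
    a=(a+90)%180-90
    return np.round([x,y,w,h,a,q[0],q[1]],1)
E
python3 - <<'E'
from h import *
p=cv2.imread('pics/top0.png'); D=np.load('top0.npy'); c=r.get_calibration('top')
W=cloud(c,D); Z=W[...,2]; hsv=cv2.cvtColor(p,cv2.COLOR_BGR2HSV)
for n,(u,v) in dict(table=(200,420),mat=(182,309),pad=(464,307),strop=(278,296),slip=(320,300),bench=(358,303),jar=(264,205),wall=(300,268)).items():
    print(n,W[v,u].round(4),hsv[v,u], Z[v-3:v+4,u-3:u+4].std().round(4))
inb=np.zeros((480,640),bool); inb[240:350,240:400]=1
n,l,st,ce=cv2.connectedComponentsWithStats((inb&(Z>0.055)).astype(np.uint8))
for i in range(1,n):
    if st[i,4]>100:
        z=np.median(Z[l==i]); print(i,st[i],z.round(4),rect(c,l==i,z))
tr=inb&(Z>0.02)
print('trough',rect(c,tr&(Z<0.055)|tr,0.046,9))
dk=np.zeros_like(inb); dk[230:390,420:500]=1; print('pad',rect(c,dk&(hsv[...,2]<70),0.005))
print(hsv[300,225:240],hsv[300,190:200])
E
```

```text
table [0.2205 0.2876 0.0006] [ 16 119 139] 0.0028
mat [0.4852 0.3418 0.0057] [ 15 135 147] 0.0029
pad [ 0.5002 -0.3493  0.0056] [ 13 109  28] 0.0024
strop [0.5176 0.1021 0.0625] [ 12 106  24] 0.1936
slip [0.5095 0.0028 0.0665] [ 26  13 141] 0.0029
bench [ 0.5034 -0.0863  0.074 ] [ 17  17 104] 0.0027
jar [0.7316 0.139  0.0825] [105   4 116] 0.0024
wall [0.5865 0.0525 0.0445] [ 11 177  52] 0.2795
13 [ 267  258   22   77 1370] 0.0685 [519.1 102.8 177.5  42.4  -1.1 518.5 103. ]
18 [311 263  16  73 852] 0.0641 [513.6   5.6 168.5  27.9  -2.8 513.    5.8]
22 [ 343  266   30   73 1867] 0.0716 [506.5 -84.9 169.7  60.3  -2.5 505.8 -84.8]
trough [510.1 -48.2 174.6 137.2  -2.5 509.  -55.2]
pad [ 500.9 -347.4  279.4   70.5    4.7  499.2 -347.8]
[[ 15 131 132]
 [ 15 124 128]
 [ 16 121 131]
 [ 16 123 131]
 [ 16 122 132]
 [ 16 122 130]
 [ 16 122 130]
 [ 16 122 132]
 [ 16 122 130]
 [ 16 121 131]
 [ 16 123 131]
 [ 16 120 130]
 [ 16 124 130]
 [ 16 122 132]
 [ 17 121 129]] [[ 15 139 125]
 [ 15 137 119]
 [ 14 133 107]
 [ 14 139 103]
 [ 14 132 108]
 [ 14 133 111]
 [ 15 136 116]
 [ 15 136 124]
 [ 15 139 130]
 [ 14 130 139]]
```

```bash
cat >> h.py <<'E'
def plan(wps,s=None):
    """wps: (grip,x,y,z mm,yaw deg) world -> rows in tool axes from measured pose"""
    s=s or r.get_state(); y0=s['eef_rot'][2]; p=np.array(s['tcp_pos'])*1000
    T=R.from_euler('xyz',[180,0,y0],degrees=True)
    print('t',round(s['time_s'],2),'tcp',p.round(1),s['eef_rot'].round(2),'w',round(s['gripper_width']*1000,1),'gf',np.round(s['gripper_force'],1),'F',s['contact_force'].round(1))
    for g,x,y,z,yaw in wps:
        t=T.inv().apply(np.array([x,y,z])-p); print([g,list(t.round(1)),[0,0,round(float(-np.radians(yaw-y0)),3)]])
E
python3 - <<'E'
from h import *
c=r.get_calibration('top')
p=cv2.imread('pics/top0.png'); 
b=cv2.GaussianBlur(p,(0,0),2).astype(int); hsv=cv2.cvtColor(b.astype(np.uint8),cv2.COLOR_BGR2HSV)
roi=np.zeros((480,640),bool); roi[225:395,110:250]=1
lab=cv2.cvtColor(b.astype(np.uint8),cv2.COLOR_BGR2LAB).astype(int)
t=lab[300,240]; 
for ch in (1,2): print(lab[250:360:20,180,ch],lab[250:360:20,112,ch])
m=roi&(lab[...,1]>=(np.median(lab[260:355,160:210,1])+np.median(lab[225:390,112:125,1]))/2)
m=cv2.morphologyEx(m.astype(np.uint8),cv2.MORPH_CLOSE,np.ones((5,5)))
print('mat',rect(c,m,0.003,9))
q=plane(c,[(147,245),(230,250),(221,372),(135,366)],.003)[:,:2]*1000; print(q.round(),q.mean(0))
plan([(1,506,-85,227,-2.5)])
E
```

```text
[138 139 138 138 138 139] [135 135 134 134 135 136]
[153 153 152 153 151 153] [154 152 153 150 152 153]
mat [490.3 341.6 302.4 212.2  -2.8 488.3 341.8]
[[643. 437.]
 [633. 230.]
 [335. 241.]
 [346. 450.]] [489.11083543 339.53944165]
t 0.1 tcp [148.4 658.  225.7] [ 1.7991e+02 -1.0000e-02 -1.2710e+01] w 87.4 gf 0.0 F [-0.4 -0.8 -0.3]
[1, [np.float64(512.3), np.float64(646.1), np.float64(-1.3)], [0, 0, -0.178]]
```

Request:
{"name": "carry_out", "arguments": {
  "deltas": [
    [1,[496,557,-34],[0,0,-0.178]],
    [1,[496,557,-34],[0,0,-0.178]],
    [1,[496,557,-34],[0,0,-0.178]],
    [1,[496,557,-34],[0,0,-0.178]],
    [1,[496,557,-34],[0,0,-0.178]],
    [1,[496,557,-34],[0,0,-0.178]],
    [1,[496,557,-34],[0,0,-0.178]],
    [1,[496,557,-34],[0,0,-0.178]],
    [1,[496,557,-34],[0,0,-0.178]],
    [1,[496,557,-34],[0,0,-0.178]],
    [1,[496,557,-34],[0,0,-0.178]],
    [1,[496,557,-34],[0,0,-0.178]]
  ]
}}

```text
time_s: 1.3
tcp_pos: [0.4392, 0.1322, 0.2542]
eef_rot: [-180.0, -0.0, -2.5]
contact_force: [1.6, 1.4, 0.3]
gripper_width: 0.0875
gripper_force: 0.0
```

Run:
```python
from h import *
plan([(1,510,5,260,-2.5)])
```

```text
t 1.3 tcp [439.2 132.2 254.2] [-1.7997e+02 -2.0000e-02 -2.4800e+00] w 87.5 gf 0.0 F [1.6 1.4 0.3]
[1, [np.float64(76.2), np.float64(124.0), np.float64(-5.8)], [0, 0, 0.0]]
```

Request:
{"name": "carry_out", "arguments": {
  "deltas": [
    [1,[76,124,-6],[0,0,0]],
    [1,[76,124,-6],[0,0,0]],
    [1,[76,124,-6],[0,0,0]],
    [1,[76,124,-6],[0,0,0]],
    [1,[76,124,-6],[0,0,0]]
  ]
}}

```text
time_s: 1.8
tcp_pos: [0.5093, 0.0056, 0.2592]
eef_rot: [180.0, 0.1, -2.7]
contact_force: [-1.2, 0.2, 0.4]
gripper_width: 0.0876
gripper_force: 0.0
```

Run:
```python
from h import *
s=r.get_state(); c=r.get_calibration('wrist'); p,D=r.capture('wrist'); cv2.imwrite('pics/w1.png',p[:,:,::-1]); np.save('w1.npy',D)
plan([(1,506,-85,120,-2.5)],s); print(c)
W=cloud(c,D); Z=W[...,2]
n,l,st,ce=cv2.connectedComponentsWithStats(((Z>0.056)&(Z<.1)&(D>0)).astype(np.uint8))
for i in range(1,n):
    if st[i,4]>1500:
        z=np.median(Z[l==i]); print(i,st[i],z.round(4),rect(c,l==i,z,5))
```

```text
t 1.8 tcp [509.3   5.6 259.2] [ 1.7998e+02  8.0000e-02 -2.7000e+00] w 87.6 gf 0.0 F [-1.2  0.2  0.4]
[1, [np.float64(1.0), np.float64(90.7), np.float64(139.2)], [0, 0, -0.003]]
{'fov_y': 64.946999052641, 'cx': 318.04068295511195, 'cy': 235.5497517021736, 'view': array([[-0.04708392, -0.99888966,  0.00159438,  0.0293555 ],
       [-0.95395393,  0.04543907,  0.29649147,  0.43797978],
       [-0.29623471,  0.01243901, -0.95503417,  0.57367555],
       [ 0.        ,  0.        ,  0.        ,  1.        ]])}
1 [ 183  100   66  186 8503] 0.0685 [520.8  99.4 177.   43.5  -1.3 528.3  99. ]
2 [ 305  108   31  174 5034] 0.0645 [514.4   3.3 167.2  27.7  -2.9 519.9   3.1]
3 [  379   110    80   178 11624] 0.0718 [507.6 -85.9 168.7  62.2  -2.5 514.7 -86.1]
```

View pics/w1.png

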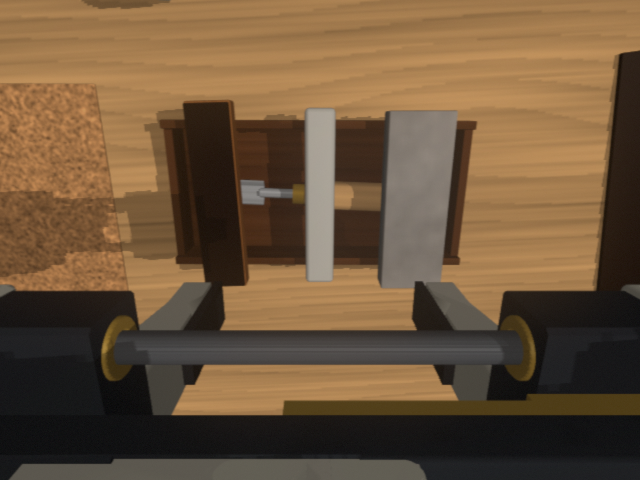

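Request:
{"name": "carry_out", "arguments": {
  "deltas": [
    [1,[2,91,50],[0,0,0]],
    [1,[2,91,100],[0,0,0]],
    [1,[2,91,130],[0,0,0]],
    [1,[2,91,150],[0,0,0]],
    [1,[2,91,160],[0,0,0]],
    [1,[2,91,180],[0,0,0]],
    [1,[2,91,200],[0,0,0]],
    [1,[2,91,214],[0,0,0]],
    [1,[2,91,219],[0,0,0]],
    [1,[2,91,219],[0,0,0]],
    [1,[2,91,219],[0,0,0]]
  ],
  "squeeze": 35
}}

```text
time_s: 2.95
tcp_pos: [0.5084, -0.0834, 0.0421]
eef_rot: [-180.0, -0.1, -2.4]
contact_force: [0.5, 0.4, 0.4]
gripper_width: 0.0875
gripper_force: 0.0
```

Request:
{"name": "carry_out", "arguments": {
  "deltas": [
    [0.5,[0,0,0],[0,0,0]],
    [0.5,[0,0,0],[0,0,0]],
    [0.5,[0,0,0],[0,0,0]],
    [0.5,[0,0,0],[0,0,0]],
    [0.5,[0,0,0],[0,0,0]],
    [0.5,[0,0,0],[0,0,0]]
  ],
  "squeeze": 35
}}

```text
time_s: 3.55
tcp_pos: [0.5073, -0.0846, 0.0412]
eef_rot: [180.0, 0.0, -2.5]
contact_force: [-2.1, -5.6, 4.9]
gripper_width: 0.0597
gripper_force: 35.0
```

Request:
{"name": "carry_out", "arguments": {
  "deltas": [
    [0.5,[0,0,-15],[0,0,0]],
    [0.5,[0,0,-45],[0,0,0]],
    [0.5,[-4,-50,-70],[0,0,0]],
    [0.5,[-8,-100,-70],[0,0,0]],
    [0.5,[-11,-145,-70],[0,0,0]],
    [0.5,[-15,-190,-70],[0,0,0]],
    [0.5,[-18,-235,-65],[0,0,0]],
    [0.5,[-21,-280,-50],[0,0,0]],
    [0.5,[-24,-315,-30],[0,0,0]],
    [0.5,[-26,-338,-5],[0,0,0]],
    [0.5,[-27,-347,15],[0,0,0]],
    [0.5,[-27,-350,28],[0,0,0]]
  ]
}}

```text
time_s: 4.75
tcp_pos: [0.4939, 0.2669, 0.01]
eef_rot: [179.9, 0.2, -2.5]
contact_force: [0.1, -0.9, -6.0]
gripper_width: 0.0598
gripper_force: 35.0
```

Run:
```python
from h import *
plan([(1,495,266,-2,-2.5)])
```

```text
t 4.75 tcp [493.9 266.9  10. ] [179.86   0.18  -2.47] w 59.8 gf 35.0 F [ 0.1 -0.9 -6. ]
[1, [np.float64(1.1), np.float64(0.9), np.float64(12.0)], [0, 0, 0.0]]
```

Request:
{"name": "carry_out", "arguments": {
  "deltas": [
    [0.5,[1,1,4],[0,0,0]],
    [0.5,[1,1,6],[0,0,0]],
    [0.5,[1,1,6],[0,0,0]]
  ]
}}

```text
time_s: 5.05
tcp_pos: [0.497, 0.2651, 0.0073]
eef_rot: [-180.0, -0.0, -2.6]
contact_force: [-0.4, 0.6, -6.2]
gripper_width: 0.0595
gripper_force: 35.0
```

Request:
{"name": "carry_out", "arguments": {
  "deltas": [
    [0.74,[0,0,0],[0,0,0]],
    [0.74,[0,0,0],[0,0,0]],
    [0.76,[0,0,0],[0,0,0]],
    [0.78,[0,0,0],[0,0,0]],
    [0.8,[0,0,0],[0,0,0]],
    [0.85,[0,0,0],[0,0,0]]
  ]
}}

```text
time_s: 5.65
tcp_pos: [0.4967, 0.2658, 0.007]
eef_rot: [-180.0, -0.0, -2.5]
contact_force: [0.2, 0.4, -0.1]
gripper_width: 0.0728
gripper_force: 0.0
```

Request:
{"name": "carry_out", "arguments": {
  "deltas": [
    [0.85,[0,0,-20],[0,0,0]],
    [0.85,[0,0,-60],[0,0,0]],
    [0.75,[3,30,-100],[0,0,0]],
    [0.7,[9,80,-105],[0,0,0]],
    [0.7,[14,130,-105],[0,0,0]],
    [0.7,[20,180,-105],[0,0,0]],
    [0.7,[25,225,-105],[0,0,0.005]],
    [0.7,[29,255,-95],[0,0,0.005]],
    [0.7,[29,260,-85],[0,0,0.005]],
    [0.7,[29,260,-70],[0,0,0.005]],
    [0.7,[29,260,-50],[0,0,0.005]],
    [0.7,[29,260,-36],[0,0,0.005]]
  ]
}}

```text
time_s: 6.85
tcp_pos: [0.5138, 0.0048, 0.0417]
eef_rot: [180.0, 0.0, -2.8]
contact_force: [0.0, -0.4, 0.2]
gripper_width: 0.0612
gripper_force: 0.0
```

Request:
{"name": "carry_out", "arguments": {
  "deltas": [
    [0.7,[0,0,0],[0,0,0]],
    [0.1,[0,0,0],[0,0,0]],
    [0.1,[0,0,0],[0,0,0]],
    [0.1,[0,0,0],[0,0,0]],
    [0.1,[0,0,0],[0,0,0]],
    [0.1,[0,0,0],[0,0,0]],
    [0.1,[0,0,0],[0,0,0]]
  ],
  "squeeze": 25
}}

```text
time_s: 7.55
tcp_pos: [0.5145, 0.0047, 0.0434]
eef_rot: [-180.0, -0.0, -2.8]
contact_force: [-0.5, 0.1, 4.6]
gripper_width: 0.0276
gripper_force: 25.0
```

Request:
{"name": "carry_out", "arguments": {
  "deltas": [
    [0.1,[0,0,-15],[0,0,0]],
    [0.1,[0,0,-45],[0,0,0]],
    [0.1,[-4,-40,-75],[0,0,0]],
    [0.1,[-9,-90,-75],[0,0,0]],
    [0.1,[-14,-140,-75],[0,0,0]],
    [0.1,[-19,-190,-75],[0,0,0]],
    [0.1,[-24,-240,-75],[0,0,0]],
    [0.1,[-29,-285,-60],[0,0,0]],
    [0.1,[-33,-320,-35],[0,0,0]],
    [0.1,[-36,-340,-5],[0,0,0]],
    [0.1,[-36,-344,18],[0,0,0]],
    [0.1,[-36,-344,30],[0,0,0]]
  ]
}}

```text
time_s: 8.75
tcp_pos: [0.4937, 0.3497, 0.01]
eef_rot: [179.8, 0.1, -2.7]
contact_force: [0.2, -0.6, -2.8]
gripper_width: 0.0277
gripper_force: 25.0
```

Request:
{"name": "carry_out", "arguments": {
  "deltas": [
    [0.1,[0,0,5],[0,0,0]],
    [0.1,[0,0,8],[0,0,0]],
    [0.1,[0,0,8],[0,0,0]],
    [0.1,[0,0,8],[0,0,0]],
    [0.38,[0,0,8],[0,0,0]],
    [0.38,[0,0,8],[0,0,0]],
    [0.42,[0,0,8],[0,0,0]],
    [0.5,[0,0,8],[0,0,0]],
    [0.5,[0,0,8],[0,0,0]]
  ]
}}

```text
time_s: 9.65
tcp_pos: [0.4951, 0.3501, 0.005]
eef_rot: [-180.0, -0.0, -2.8]
contact_force: [-1.1, 0.0, 0.3]
gripper_width: 0.0431
gripper_force: 0.0
```

Request:
{"name": "carry_out", "arguments": {
  "deltas": [
    [0.5,[0,0,-20],[0,0,0]],
    [0.5,[0,0,-60],[0,0,0]],
    [0.7,[4,30,-100],[0,0,-0.01]],
    [0.8,[11,80,-105],[0,0,-0.02]],
    [0.8,[18,130,-105],[0,0,-0.028]],
    [0.8,[26,180,-105],[0,0,-0.028]],
    [0.8,[33,225,-105],[0,0,-0.028]],
    [0.8,[37,245,-100],[0,0,-0.028]],
    [0.8,[37,248,-85],[0,0,-0.028]],
    [0.8,[37,248,-65],[0,0,-0.028]],
    [0.8,[37,248,-45],[0,0,-0.028]],
    [0.8,[37,248,-38],[0,0,-0.028]]
  ]
}}

```text
time_s: 10.85
tcp_pos: [0.5189, 0.0998, 0.0412]
eef_rot: [179.9, 0.1, -1.2]
contact_force: [-0.3, 0.3, 0.1]
gripper_width: 0.0699
gripper_force: 0.0
```

Request:
{"name": "carry_out", "arguments": {
  "deltas": [
    [0.8,[0,0,0],[0,0,0]],
    [0.3,[0,0,0],[0,0,0]],
    [0.3,[0,0,0],[0,0,0]],
    [0.3,[0,0,0],[0,0,0]],
    [0.3,[0,0,0],[0,0,0]],
    [0.3,[0,0,0],[0,0,0]],
    [0.3,[0,0,0],[0,0,0]]
  ],
  "squeeze": 25
}}

```text
time_s: 11.55
tcp_pos: [0.5203, 0.1008, 0.0434]
eef_rot: [-180.0, -0.0, -1.2]
contact_force: [-1.9, 1.6, 6.5]
gripper_width: 0.0419
gripper_force: 25.0
```

Request:
{"name": "carry_out", "arguments": {
  "deltas": [
    [0.3,[0,0,-15],[0,0,0]],
    [0.3,[0,0,-45],[0,0,0]],
    [0.3,[-3,-35,-75],[0,0,0]],
    [0.3,[-8,-80,-75],[0,0,0]],
    [0.3,[-13,-130,-75],[0,0,0]],
    [0.3,[-18,-180,-75],[0,0,0]],
    [0.3,[-23,-230,-75],[0,0,0]],
    [0.3,[-27,-270,-75],[0,0,0]],
    [0.3,[-30,-300,-55],[0,0,0]],
    [0.3,[-32,-316,-25],[0,0,0]],
    [0.3,[-32,-320,8],[0,0,0]],
    [0.3,[-32,-320,28],[0,0,0]]
  ]
}}

```text
time_s: 12.75
tcp_pos: [0.4931, 0.4207, 0.0115]
eef_rot: [179.8, 0.1, -1.2]
contact_force: [-0.5, 0.3, -2.6]
gripper_width: 0.0418
gripper_force: 25.0
```

Request:
{"name": "carry_out", "arguments": {
  "deltas": [
    [0.3,[0,0,6],[0,0,0]],
    [0.3,[0,0,10],[0,0,0]],
    [0.3,[0,0,10],[0,0,0]],
    [0.3,[0,0,10],[0,0,0]],
    [0.54,[0,0,10],[0,0,0]],
    [0.54,[0,0,10],[0,0,0]],
    [0.57,[0,0,10],[0,0,0]],
    [0.62,[0,0,10],[0,0,0]],
    [0.62,[0,0,10],[0,0,0]]
  ]
}}

```text
time_s: 13.65
tcp_pos: [0.4947, 0.4212, 0.0051]
eef_rot: [-180.0, -0.0, -1.2]
contact_force: [-0.7, 0.1, -0.2]
gripper_width: 0.0539
gripper_force: 0.0
```

Request:
{"name": "carry_out", "arguments": {
  "deltas": [
    [0.62,[0,0,-25],[0,0,0]],
    [0.7,[0,0,-70],[0,0,0]],
    [0.7,[5,40,-110],[0,0,0]],
    [0.7,[5,90,-150],[0,0,0]],
    [0.7,[5,140,-180],[0,0,0]],
    [0.7,[5,190,-200],[0,0,0]],
    [0.7,[5,240,-220],[0,0,0]],
    [0.7,[0,290,-240],[0,0,0]],
    [0.7,[0,340,-250],[0,0,0]],
    [0.7,[0,385,-250],[0,0,0]],
    [0.7,[0,410,-250],[0,0,0]],
    [0.7,[0,415,-250],[0,0,0]]
  ]
}}

```text
time_s: 14.85
tcp_pos: [0.4853, 0.0028, 0.2559]
eef_rot: [-180.0, -0.1, -1.3]
contact_force: [1.1, 0.2, 0.3]
gripper_width: 0.0615
gripper_force: 0.0
```

Request:
{"name": "carry_out", "arguments": {
  "deltas": [
    [0.7,[0,0,0],[0,0,0]],
    [0.7,[0,0,0],[0,0,0]]
  ]
}}

```text
time_s: 15.05
tcp_pos: [0.486, 0.0062, 0.2549]
eef_rot: [-180.0, -0.0, -1.3]
contact_force: [-0.1, 0.4, -1.2]
gripper_width: 0.0613
gripper_force: 0.0
```

Run:
```python
from h import *
s=r.get_state(); c=r.get_calibration('wrist'); p,D=r.capture('wrist'); cv2.imwrite('pics/w2.png',p[:,:,::-1]); np.save('w2.npy',D)
plan([],s); np.save('cw2.npy',c,allow_pickle=True)
```

```text
t 15.05 tcp [486.    6.2 254.9] [-1.7998e+02 -1.0000e-02 -1.2500e+00] w 61.3 gf 0.0 F [-0.1  0.4 -1.2]
```

View pics/w2.png

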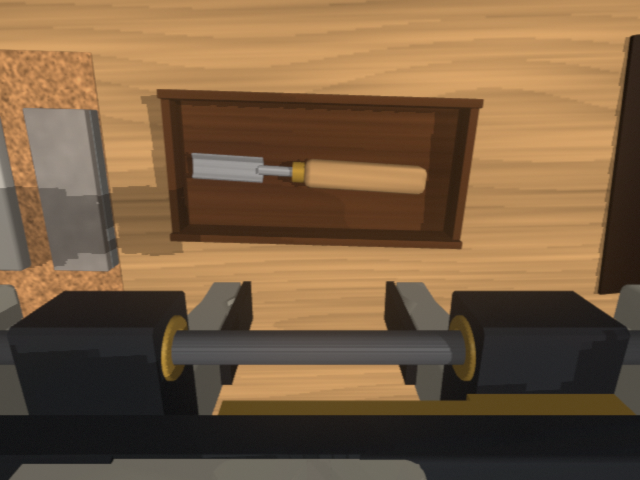

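The wrist view shows the empty trough. The gouge handle runs (304,175)–(427,178), the ferrule is at (299,172) and the blade tip at (192,166), pointing +y. The bench stone lies flat on the mat at left.

Run:
```python
from h import *
c=np.load('cw2.npy',allow_pickle=True).item(); p=cv2.imread('pics/w2.png'); D=np.load('w2.npy')
hsv=cv2.cvtColor(p,cv2.COLOR_BGR2HSV); roi=np.zeros((480,640),bool); roi[115:228,180:455]=1
print(hsv[176,350],hsv[215,350])
m=roi&(hsv[...,2]>110)
print('all',rect(c,m,.025,3))
hd=m.copy(); hd[:,:306]=0
print('handle',rect(c,hd,.022),'top z',np.median(cloud(c,D)[...,2][165:188,320:410]))
print('tip,end',plane(c,[(192,166),(427,179)],.022).round(4))
# trough inner/outer corner fit from rim at z=.046/.038
q=plane(c,[(159,92),(481,101),(459,246),(171,238)],.044)[:,:2]*1000; print(q.round(1),q.mean(0).round(1))
```

```text
[ 16 132 203] [ 13 172  92]
all [513.2  13.8 239.7  28.7  85.1 512.9   7.9]
handle [507.8 -44.  125.3  28.9  85.1 507.9 -43.6] top z 0.03445423375336909
tip,end [[ 0.5225  0.135   0.022 ]
 [ 0.5037 -0.1076  0.022 ]]
[[ 592.7  149.8]
 [ 578.4 -146.6]
 [ 437.  -138.8]
 [ 452.3  158. ]] [515.1   5.6]
```

Request:
{"name": "carry_out", "arguments": {
  "deltas": [
    [0.6,[5,1,10],[0,0,-0.15]],
    [0.6,[10,3,25],[0,0,-0.3]],
    [0.6,[15,5,40],[0,0,-0.45]],
    [0.6,[20,6,60],[0,0,-0.6]],
    [0.6,[26,7,80],[0,0,-0.75]],
    [0.6,[26,7,100],[0,0,-0.9]],
    [0.6,[26,7,115],[0,0,-1.05]],
    [0.6,[26,7,130],[0,0,-1.2]],
    [0.6,[26,7,140],[0,0,-1.35]],
    [0.6,[26,7,145],[0,0,-1.5]],
    [0.6,[26,7,150],[0,0,-1.507]],
    [0.6,[26,7,150],[0,0,-1.507]]
  ]
}}

```text
time_s: 16.3
tcp_pos: [0.5115, -0.0005, 0.104]
eef_rot: [-179.9, 0.0, 85.0]
contact_force: [-0.3, -0.4, -0.1]
gripper_width: 0.0528
gripper_force: 0.0
```

Run:
```python
from h import *
plan([(.6,511.9,-1.1,10,85.1)]); print(r.get_state()['joints'])
```

```text
t 16.3 tcp [ 5.115e+02 -5.000e-01  1.040e+02] [-1.7992e+02  3.0000e-02  8.4990e+01] w 52.8 gf 0.0 F [-0.3 -0.4 -0.1]
[0.6, [np.float64(-0.5), np.float64(0.4), np.float64(94.0)], [0, 0, -0.002]]
[ 2.19562414e+01  1.20611582e+01 -2.90816639e+01 -1.02793758e-02
 -4.89418066e+01  1.53045020e+02]
```

Request:
{"name": "carry_out", "arguments": {
  "deltas": [
    [0.6,[0,0,25],[0,0,0]],
    [0.6,[0,0,50],[0,0,0]],
    [0.6,[0,0,70],[0,0,0]],
    [0.6,[0,0,85],[0,0,0]],
    [0.6,[0,0,93],[0,0,0]],
    [0.6,[0,0,93],[0,0,0]],
    [0.6,[0,0,93],[0,0,0]],
    [0.1,[0,0,93],[0,0,0]],
    [0.1,[0,0,93],[0,0,0]],
    [0.1,[0,0,93],[0,0,0]],
    [0.1,[0,0,93],[0,0,0]],
    [0.1,[0,0,93],[0,0,0]]
  ],
  "squeeze": 25
}}

```text
time_s: 17.5
tcp_pos: [0.5121, -0.0013, 0.0123]
eef_rot: [180.0, -0.0, 85.2]
contact_force: [-2.0, 1.3, 4.1]
gripper_width: 0.0281
gripper_force: 25.0
```

Request:
{"name": "carry_out", "arguments": {
  "deltas": [
    [0.1,[0,0,-20],[0,0,0]],
    [0.1,[0,0,-55],[0,0,0]],
    [0.1,[0,0,-85],[0,0,0.1]],
    [0.1,[-35,0,-90],[0,0,0.24]],
    [0.1,[-70,1,-90],[0,0,0.38]],
    [0.1,[-110,1,-90],[0,0,0.52]],
    [0.1,[-150,2,-90],[0,0,0.66]],
    [0.1,[-190,2,-90],[0,0,0.8]],
    [0.1,[-230,3,-90],[0,0,0.94]],
    [0.1,[-265,3,-85],[0,0,1.08]],
    [0.1,[-300,4,-75],[0,0,1.22]],
    [0.1,[-330,4,-65],[0,0,1.34]]
  ]
}}

```text
time_s: 18.7
tcp_pos: [0.4875, -0.3322, 0.0763]
eef_rot: [-180.0, -0.0, 8.0]
contact_force: [0.3, -0.5, -1.9]
gripper_width: 0.0281
gripper_force: 25.0
```

Run:
```python
from h import *
plan([(.1,486,-348.7,11,4.7)])
```

```text
t 18.7 tcp [ 487.5 -332.2   76.3] [-179.99   -0.      8.01] w 28.1 gf 25.0 F [ 0.3 -0.5 -1.9]
[0.1, [np.float64(-3.8), np.float64(16.1), np.float64(65.3)], [0, 0, 0.058]]
```

Request:
{"name": "carry_out", "arguments": {
  "deltas": [
    [0.1,[-4,16,20],[0,0,0.058]],
    [0.1,[-4,16,35],[0,0,0.058]],
    [0.1,[-4,16,35],[0,0,0.058]],
    [0.1,[-4,16,35],[0,0,0.058]]
  ]
}}

```text
time_s: 19.1
tcp_pos: [0.486, -0.3468, 0.0417]
eef_rot: [-180.0, 0.1, 5.1]
contact_force: [0.0, 0.2, -1.0]
gripper_width: 0.0275
gripper_force: 25.0
```

Run:
```python
from h import *
p,d=r.capture('top'); cv2.imwrite('pics/top1.png',p[:,:,::-1])
plan([(.1,486,-348.7,11,4.7)])
```

```text
t 19.15 tcp [ 486.6 -346.8   42.4] [ 1.7998e+02 -1.0000e-02  5.1000e+00] w 28.0 gf 25.0 F [ 0.4 -0.3 -1.3]
[0.1, [np.float64(-0.8), np.float64(1.8), np.float64(31.4)], [0, 0, 0.007]]
```

Lower onto the pad gently and release, then retreat upward.

Request:
{"name": "carry_out", "arguments": {
  "deltas": [
    [0.1,[-1,2,12],[0,0,0.007]],
    [0.1,[-1,2,22],[0,0,0.007]],
    [0.1,[-1,2,27],[0,0,0.007]],
    [0.1,[-1,2,30],[0,0,0.007]],
    [0.1,[-1,2,31],[0,0,0.007]],
    [0.1,[-1,2,31],[0,0,0.007]]
  ]
}}

```text
time_s: 19.75
tcp_pos: [0.4851, -0.3487, 0.0113]
eef_rot: [-180.0, 0.1, 4.7]
contact_force: [-2.7, 2.5, 5.3]
gripper_width: 0.0281
gripper_force: 25.0
```

Request:
{"name": "carry_out", "arguments": {
  "deltas": [
    [0.36,[0,0,0],[0,0,0]],
    [0.38,[0,0,0],[0,0,0]],
    [0.45,[0,0,0],[0,0,0]],
    [0.55,[0,0,0],[0,0,0]],
    [0.6,[0,0,-10],[0,0,0]],
    [0.6,[0,0,-35],[0,0,0]],
    [0.7,[0,0,-80],[0,0,0]],
    [0.7,[-30,0,-125],[0,0,0]],
    [0.7,[-60,0,-160],[0,0,0]],
    [0.7,[-70,0,-180],[0,0,0]],
    [0.7,[-70,0,-180],[0,0,0]],
    [0.7,[-70,0,-180],[0,0,0]]
  ]
}}

```text
time_s: 20.95
tcp_pos: [0.4158, -0.3548, 0.192]
eef_rot: [180.0, -0.1, 4.6]
contact_force: [-0.8, -0.1, 0.0]
gripper_width: 0.0614
gripper_force: 0.0
```

Run:
```python
from h import *
s=r.get_state(); c=r.get_calibration('wrist'); p,D=r.capture('wrist'); cv2.imwrite('pics/w3.png',p[:,:,::-1]); np.save('w3.npy',D)
plan([],s); np.save('cw3.npy',c,allow_pickle=True)
```

```text
t 20.95 tcp [ 415.8 -354.8  192. ] [ 1.7995e+02 -1.3000e-01  4.6300e+00] w 61.4 gf 0.0 F [-0.8 -0.1  0. ]
```

View pics/w3.png

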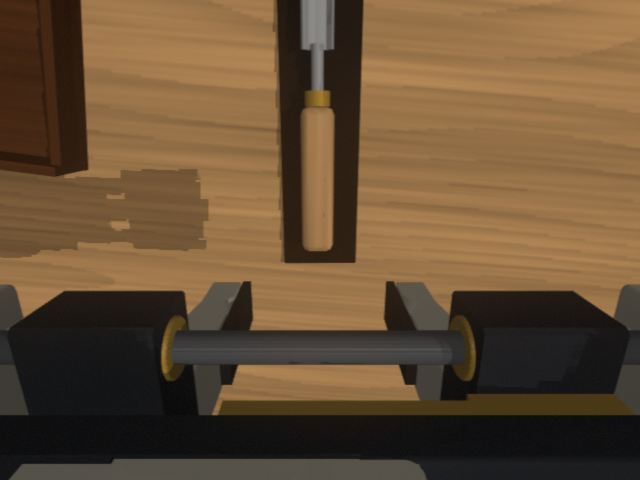

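The wrist view shows the gouge lying centred along the pad. Its handle end is at (318,250), the pad's near edge at row 263, and the pad's sides at columns 285–357.

Run:
```python
from h import *
c=np.load('cw3.npy',allow_pickle=True).item()
e=plane(c,[(286,263),(355,263)],.005)*1000; h=plane(c,[(318,250)],.019)*1000
print(e.round(1),e.mean(0),h.round(1), 'expected gap 20:',np.hypot(*(h[0]-e.mean(0))[:2]))
s=r.get_state(); plan([(.85,440,-100,180,-2.5),(.85,496.5,265.7,120,-2.5),(.85,496.5,265.7,6,-2.5)],s)
p,D=r.capture('top'); cv2.imwrite('pics/top2.png',p[:,:,::-1]); ct=r.get_calibration('top')
Z=cloud(ct,D)[...,2]; hsv=cv2.cvtColor(p[:,:,::-1].copy(),cv2.COLOR_BGR2HSV)
roi=np.zeros((480,640),bool); roi[230:400,110:240]=1
n,l,st,ce=cv2.connectedComponentsWithStats((roi&(Z>0.013)).astype(np.uint8))
for i in range(1,n):
    if st[i,4]>300: z=np.median(Z[l==i]); print(st[i],z.round(4),rect(ct,l==i,z))
```

```text
[[ 358.6 -328.     5. ]
 [ 364.  -395.6    5. ]] [ 361.25950468 -361.78764884    5.        ] [[ 379.4 -357.8   19. ]] expected gap 20: 18.56888288305722
t 21.0 tcp [ 415.7 -354.5  191. ] [-1.80e+02 -2.00e-02  4.64e+00] w 61.1 gf 0.0 F [-0.7  1.   0. ]
[0.85, [np.float64(44.9), np.float64(-251.7), np.float64(11.0)], [0, 0, 0.125]]
[0.85, [np.float64(130.7), np.float64(-611.7), np.float64(71.0)], [0, 0, 0.125]]
[0.85, [np.float64(130.7), np.float64(-611.7), np.float64(185.0)], [0, 0, 0.125]]
[ 136  267   24   76 1376] 0.0254 [493.9 420.4 179.2  45.6  -1.2 493.1 421.1]
[168 271  19  70 835] 0.0212 [493.8 350.7 168.5  29.1  -2.6 493.  350.8]
[ 196  270   31   71 1825] 0.0286 [496.2 265.5 169.7  62.7  -2.6 495.3 265.7]
```

Request:
{"name": "carry_out", "arguments": {
  "deltas": [
    [0.85,[10,-45,0],[0,0,0.03]],
    [0.85,[20,-95,0],[0,0,0.06]],
    [0.85,[30,-145,5],[0,0,0.09]],
    [0.85,[40,-195,5],[0,0,0.125]],
    [0.85,[50,-245,10],[0,0,0.125]],
    [0.85,[62,-293,15],[0,0,0.125]],
    [0.85,[74,-341,20],[0,0,0.125]],
    [0.85,[86,-389,30],[0,0,0.125]],
    [0.85,[97,-437,40],[0,0,0.125]],
    [0.85,[108,-485,50],[0,0,0.125]],
    [0.85,[119,-533,60],[0,0,0.125]],
    [0.85,[127,-580,70],[0,0,0.125]]
  ]
}}

```text
time_s: 22.25
tcp_pos: [0.4945, 0.2323, 0.1199]
eef_rot: [179.9, 0.1, -2.5]
contact_force: [1.1, -1.2, 0.6]
gripper_width: 0.0743
gripper_force: 0.0
```

Request:
{"name": "carry_out", "arguments": {
  "deltas": [
    [0.85,[4,-25,20],[0,0,0]],
    [0.85,[4,-32,40],[0,0,0]],
    [0.85,[4,-32,55],[0,0,0]],
    [0.85,[4,-32,55],[0,0,0]]
  ]
}}

```text
time_s: 22.65
tcp_pos: [0.4984, 0.261, 0.0629]
eef_rot: [179.7, 0.3, -2.5]
contact_force: [-0.1, -0.7, -0.0]
gripper_width: 0.0745
gripper_force: 0.0
```

Run:
```python
from h import *
plan([(.85,496.5,265.7,6,-2.5)])
```

```text
t 22.65 tcp [498.4 261.   62.9] [179.71   0.28  -2.47] w 74.5 gf 0.0 F [-0.1 -0.7 -0. ]
[0.85, [np.float64(-2.1), np.float64(-4.6), np.float64(56.9)], [0, 0, 0.001]]
```

Request:
{"name": "carry_out", "arguments": {
  "deltas": [
    [0.85,[-2,-4,0],[0,0,0]],
    [0.85,[-2,-4,8],[0,0,0]],
    [0.85,[-2,-4,25],[0,0,0]],
    [0.85,[-2,-4,42],[0,0,0]],
    [0.85,[-2,-4,52],[0,0,0]],
    [0.85,[-2,-4,56],[0,0,0]],
    [0.85,[-2,-4,56],[0,0,0]],
    [0.5,[-2,-4,56],[0,0,0]],
    [0.5,[-2,-4,56],[0,0,0]],
    [0.5,[-2,-4,56],[0,0,0]],
    [0.5,[-2,-4,56],[0,0,0]]
  ],
  "squeeze": 35
}}

```text
time_s: 23.75
tcp_pos: [0.4987, 0.2658, 0.0114]
eef_rot: [-180.0, -0.0, -2.5]
contact_force: [0.6, -2.4, 6.4]
gripper_width: 0.0596
gripper_force: 35.0
```

Run:
```python
from h import *
plan([(.5,507.5,-85,110,-2.5),(.5,507.5,-85,50,-2.5)])
```

```text
t 23.75 tcp [498.7 265.8  11.4] [-1.7999e+02 -3.0000e-02 -2.5000e+00] w 59.6 gf 35.0 F [ 0.6 -2.4  6.4]
[0.5, [np.float64(24.1), np.float64(350.1), np.float64(-98.6)], [0, 0, 0.0]]
[0.5, [np.float64(24.1), np.float64(350.1), np.float64(-38.6)], [0, 0, 0.0]]
```

Request:
{"name": "carry_out", "arguments": {
  "deltas": [
    [0.5,[0,0,-20],[0,0,0]],
    [0.5,[0,0,-60],[0,0,0]],
    [0.5,[2,30,-100],[0,0,0]],
    [0.5,[6,80,-110],[0,0,0]],
    [0.5,[10,130,-110],[0,0,0]],
    [0.5,[13,180,-110],[0,0,0]],
    [0.5,[17,230,-110],[0,0,0]],
    [0.5,[20,280,-110],[0,0,0]],
    [0.5,[24,325,-105],[0,0,0]],
    [0.5,[26,345,-90],[0,0,0]],
    [0.5,[26,350,-70],[0,0,0]],
    [0.5,[26,350,-60],[0,0,0]]
  ]
}}

```text
time_s: 24.95
tcp_pos: [0.507, -0.086, 0.0684]
eef_rot: [-180.0, 0.2, -2.7]
contact_force: [-0.2, 0.1, -7.2]
gripper_width: 0.0596
gripper_force: 35.0
```

Request:
{"name": "carry_out", "arguments": {
  "deltas": [
    [0.5,[0,0,5],[0,0,0]],
    [0.5,[0,0,10],[0,0,0]],
    [0.5,[0,0,10],[0,0,0]]
  ]
}}

```text
time_s: 25.25
tcp_pos: [0.5091, -0.0842, 0.0604]
eef_rot: [180.0, 0.0, -2.4]
contact_force: [-1.0, 0.9, -6.3]
gripper_width: 0.0596
gripper_force: 35.0
```

Run:
```python
from h import *
plan([(.5,509,-84.6,54,-2.5)])
```

```text
t 25.25 tcp [509.1 -84.2  60.4] [ 1.80e+02  3.00e-02 -2.45e+00] w 59.6 gf 35.0 F [-1.   0.9 -6.3]
[0.5, [np.float64(-0.1), np.float64(0.4), np.float64(6.4)], [0, 0, 0.001]]
```

Request:
{"name": "carry_out", "arguments": {
  "deltas": [
    [0.5,[0,0,3],[0,0,0]],
    [0.5,[0,0,5],[0,0,0]],
    [0.5,[0,0,6],[0,0,0]],
    [0.5,[0,0,6],[0,0,0]]
  ]
}}

```text
time_s: 25.65
tcp_pos: [0.5092, -0.0848, 0.0547]
eef_rot: [-180.0, -0.0, -2.5]
contact_force: [-0.6, 0.1, -6.7]
gripper_width: 0.0599
gripper_force: 35.0
```

Request:
{"name": "carry_out", "arguments": {
  "deltas": [
    [0.72,[0,0,0],[0,0,0]],
    [0.74,[0,0,0],[0,0,0]],
    [0.78,[0,0,0],[0,0,0]],
    [0.85,[0,0,0],[0,0,0]],
    [0.85,[0,0,0],[0,0,0]],
    [0.85,[0,0,-20],[0,0,0]],
    [0.85,[0,0,-55],[0,0,0]]
  ]
}}

```text
time_s: 26.35
tcp_pos: [0.5074, -0.0851, 0.1083]
eef_rot: [179.9, 0.3, -2.5]
contact_force: [1.0, 0.9, -0.1]
gripper_width: 0.0742
gripper_force: 0.0
```

Run:
```python
from h import *
plan([(.5,495,350.1,80,-2.7),(.5,495,350.1,6,-2.7)])
```

```text
t 26.35 tcp [507.4 -85.1 108.3] [179.95   0.29  -2.53] w 74.2 gf 0.0 F [ 1.   0.9 -0.1]
[0.5, [np.float64(-31.5), np.float64(-434.3), np.float64(28.3)], [0, 0, 0.003]]
[0.5, [np.float64(-31.5), np.float64(-434.3), np.float64(102.3)], [0, 0, 0.003]]
```

Request:
{"name": "carry_out", "arguments": {
  "deltas": [
    [0.7,[-3,-45,0],[0,0,0]],
    [0.6,[-7,-95,0],[0,0,0]],
    [0.5,[-10,-145,0],[0,0,0]],
    [0.48,[-14,-195,0],[0,0,0]],
    [0.48,[-18,-245,0],[0,0,0]],
    [0.48,[-21,-295,0],[0,0,0]],
    [0.48,[-25,-345,0],[0,0,0]],
    [0.48,[-28,-390,10],[0,0,0.003]],
    [0.48,[-31,-420,20],[0,0,0.003]],
    [0.48,[-31,-434,40],[0,0,0.003]],
    [0.48,[-31,-434,55],[0,0,0.003]],
    [0.48,[-31,-434,55],[0,0,0.003]]
  ]
}}

```text
time_s: 27.55
tcp_pos: [0.4958, 0.3493, 0.0522]
eef_rot: [179.8, 0.2, -2.7]
contact_force: [-0.1, -0.8, -0.2]
gripper_width: 0.0423
gripper_force: 0.0
```

Run:
```python
from h import *
plan([(.48,495,350.1,5,-2.7)])
```

```text
t 27.55 tcp [495.8 349.3  52.2] [ 1.798e+02  1.600e-01 -2.650e+00] w 42.3 gf 0.0 F [-0.1 -0.8 -0.2]
[0.48, [np.float64(-0.8), np.float64(-0.7), np.float64(47.2)], [0, 0, 0.001]]
```

Request:
{"name": "carry_out", "arguments": {
  "deltas": [
    [0.48,[-1,-1,12],[0,0,0]],
    [0.48,[-1,-1,28],[0,0,0]],
    [0.48,[-1,-1,40],[0,0,0]],
    [0.48,[-1,-1,46],[0,0,0]],
    [0.48,[-1,-1,47],[0,0,0]],
    [0.48,[-1,-1,47],[0,0,0]],
    [0.1,[-1,-1,47],[0,0,0]],
    [0.1,[-1,-1,47],[0,0,0]],
    [0.1,[-1,-1,47],[0,0,0]],
    [0.1,[-1,-1,47],[0,0,0]]
  ],
  "squeeze": 25
}}

```text
time_s: 28.55
tcp_pos: [0.4964, 0.3511, 0.0082]
eef_rot: [-180.0, -0.0, -2.7]
contact_force: [-1.2, -1.9, 5.6]
gripper_width: 0.0278
gripper_force: 25.0
```

Run:
```python
from h import *
s=r.get_state();p=s['tcp_pos']*1000
# top-to-top displacement of the slip stone: (513.6,5.6)-(493.8,350.7)
plan([(.1,p[0]+19.8,p[1]-345.1,p[2]+43,-2.75)],s)
```

```text
t 28.55 tcp [496.4 351.1   8.2] [-1.7999e+02 -2.0000e-02 -2.6700e+00] w 27.8 gf 25.0 F [-1.2 -1.9  5.6]
[0.1, [np.float64(35.9), np.float64(343.8), np.float64(-43.0)], [0, 0, 0.001]]
```

Request:
{"name": "carry_out", "arguments": {
  "deltas": [
    [0.1,[0,0,-20],[0,0,0]],
    [0.1,[0,0,-60],[0,0,0]],
    [0.1,[4,35,-100],[0,0,0]],
    [0.1,[9,85,-110],[0,0,0]],
    [0.1,[14,135,-110],[0,0,0]],
    [0.1,[19,185,-110],[0,0,0]],
    [0.1,[24,235,-110],[0,0,0]],
    [0.1,[29,285,-110],[0,0,0]],
    [0.1,[33,325,-105],[0,0,0]],
    [0.1,[36,342,-85],[0,0,0]],
    [0.1,[36,344,-65],[0,0,0]],
    [0.1,[36,344,-55],[0,0,0]]
  ]
}}

```text
time_s: 29.75
tcp_pos: [0.5149, 0.0046, 0.061]
eef_rot: [180.0, 0.1, -2.8]
contact_force: [-0.1, 0.5, -1.7]
gripper_width: 0.0276
gripper_force: 25.0
```

Request:
{"name": "carry_out", "arguments": {
  "deltas": [
    [0.1,[0,0,4],[0,0,0]],
    [0.1,[0,0,7],[0,0,0]],
    [0.1,[0,0,7],[0,0,0]]
  ]
}}

```text
time_s: 30.05
tcp_pos: [0.5163, 0.0064, 0.0559]
eef_rot: [-180.0, -0.0, -2.6]
contact_force: [0.2, 0.1, -1.9]
gripper_width: 0.0276
gripper_force: 25.0
```

Run:
```python
from h import *
plan([(.1,516.2,6,51.2,-2.7)])
```

```text
t 30.05 tcp [516.3   6.4  55.9] [-1.7999e+02 -2.0000e-02 -2.6200e+00] w 27.6 gf 25.0 F [ 0.2  0.1 -1.9]
[0.1, [np.float64(-0.1), np.float64(0.4), np.float64(4.7)], [0, 0, 0.001]]
```

Request:
{"name": "carry_out", "arguments": {
  "deltas": [
    [0.1,[0,0,3],[0,0,0]],
    [0.1,[0,0,4],[0,0,0]],
    [0.1,[0,0,4.5],[0,0,0]],
    [0.36,[0,0,4.5],[0,0,0]],
    [0.38,[0,0,4.5],[0,0,0]],
    [0.43,[0,0,4.5],[0,0,0]],
    [0.5,[0,0,4.5],[0,0,0]],
    [0.5,[0,0,4.5],[0,0,0]],
    [0.5,[0,0,-15],[0,0,0]],
    [0.5,[0,0,-50],[0,0,0]],
    [0.5,[0,0,-60],[0,0,0]]
  ]
}}

```text
time_s: 31.15
tcp_pos: [0.5179, 0.0061, 0.1188]
eef_rot: [-179.9, -0.2, -2.6]
contact_force: [0.8, 0.4, -0.1]
gripper_width: 0.0436
gripper_force: 0.0
```

Run:
```python
from h import *
plan([(.7,494.7,421.2,60,-1.2)])
```

```text
t 31.15 tcp [517.9   6.1 118.8] [-179.94   -0.24   -2.64] w 43.6 gf 0.0 F [ 0.8  0.4 -0.1]
[0.7, [np.float64(-42.3), np.float64(-413.6), np.float64(58.8)], [0, 0, -0.025]]
```

Request:
{"name": "carry_out", "arguments": {
  "deltas": [
    [0.5,[-4,-40,0],[0,0,-0.005]],
    [0.5,[-9,-90,0],[0,0,-0.01]],
    [0.6,[-14,-140,0],[0,0,-0.015]],
    [0.75,[-19,-190,0],[0,0,-0.02]],
    [0.75,[-24,-240,0],[0,0,-0.025]],
    [0.75,[-29,-290,0],[0,0,-0.025]],
    [0.75,[-34,-340,5],[0,0,-0.025]],
    [0.75,[-39,-380,20],[0,0,-0.025]],
    [0.75,[-42,-406,40],[0,0,-0.025]],
    [0.75,[-42,-414,55],[0,0,-0.025]],
    [0.75,[-42,-414,60],[0,0,-0.025]],
    [0.75,[-42,-414,60],[0,0,-0.025]]
  ]
}}

```text
time_s: 32.35
tcp_pos: [0.4931, 0.4198, 0.0546]
eef_rot: [179.9, 0.1, -1.3]
contact_force: [0.1, -0.6, -0.1]
gripper_width: 0.0658
gripper_force: 0.0
```

Run:
```python
from h import *
plan([(.75,494.7,421.2,5,-1.2)])
```

```text
t 32.35 tcp [493.1 419.8  54.6] [ 1.7988e+02  8.0000e-02 -1.2800e+00] w 65.8 gf 0.0 F [ 0.1 -0.6 -0.1]
[0.75, [np.float64(1.6), np.float64(-1.4), np.float64(49.6)], [0, 0, -0.001]]
```

Request:
{"name": "carry_out", "arguments": {
  "deltas": [
    [0.75,[1,-1,12],[0,0,0]],
    [0.75,[1,-1,28],[0,0,0]],
    [0.75,[1,-1,40],[0,0,0]],
    [0.75,[1,-1,47],[0,0,0]],
    [0.75,[1,-1,49],[0,0,0]],
    [0.75,[1,-1,49],[0,0,0]],
    [0.3,[1,-1,49],[0,0,0]],
    [0.3,[1,-1,49],[0,0,0]],
    [0.3,[1,-1,49],[0,0,0]],
    [0.3,[1,-1,49],[0,0,0]],
    [0.3,[1,-1,49],[0,0,0]]
  ],
  "squeeze": 25
}}

```text
time_s: 33.45
tcp_pos: [0.4946, 0.4223, 0.007]
eef_rot: [-180.0, -0.0, -1.2]
contact_force: [-0.9, -1.1, 1.8]
gripper_width: 0.0414
gripper_force: 25.0
```

Run:
```python
from h import *
s=r.get_state();p=s['tcp_pos']*1000
# strop: (519.1,102.8)-(493.9,420.4)
plan([(.3,p[0]+25.2,p[1]-318.4,p[2]+43,-1.2)],s)
```

```text
t 33.45 tcp [494.6 422.3   7. ] [-1.7999e+02 -1.0000e-02 -1.2500e+00] w 41.4 gf 25.0 F [-0.9 -1.1  1.8]
[0.3, [np.float64(32.1), np.float64(317.8), np.float64(-43.0)], [0, 0, -0.001]]
```

Request:
{"name": "carry_out", "arguments": {
  "deltas": [
    [0.3,[0,0,-20],[0,0,0]],
    [0.3,[0,0,-60],[0,0,0]],
    [0.3,[4,35,-100],[0,0,0]],
    [0.3,[9,85,-110],[0,0,0]],
    [0.3,[14,135,-110],[0,0,0]],
    [0.3,[19,185,-110],[0,0,0]],
    [0.3,[24,235,-110],[0,0,0]],
    [0.3,[28,280,-110],[0,0,0]],
    [0.3,[31,308,-100],[0,0,0]],
    [0.3,[32,317,-80],[0,0,0]],
    [0.3,[32,319,-62],[0,0,0]],
    [0.3,[32,319,-55],[0,0,0]]
  ]
}}

```text
time_s: 34.65
tcp_pos: [0.5184, 0.1015, 0.0601]
eef_rot: [179.9, 0.1, -1.3]
contact_force: [-0.4, 0.3, -1.3]
gripper_width: 0.042
gripper_force: 25.0
```

Request:
{"name": "carry_out", "arguments": {
  "deltas": [
    [0.3,[0,0,4],[0,0,0]],
    [0.3,[0,0,7],[0,0,0]],
    [0.3,[0,0,7],[0,0,0]]
  ]
}}

```text
time_s: 34.95
tcp_pos: [0.5197, 0.1032, 0.0548]
eef_rot: [-180.0, -0.0, -1.2]
contact_force: [0.1, -1.0, -1.3]
gripper_width: 0.0416
gripper_force: 25.0
```

Run:
```python
from h import *
plan([(.3,519.8,103,50,-1.2)])
```

```text
t 34.95 tcp [519.7 103.2  54.8] [-1.80e+02 -1.00e-02 -1.21e+00] w 41.6 gf 25.0 F [ 0.1 -1.  -1.3]
[0.3, [np.float64(0.1), np.float64(0.2), np.float64(4.8)], [0, 0, -0.0]]
```

Lower, release, then lift and back off so the top camera sees everything.

Request:
{"name": "carry_out", "arguments": {
  "deltas": [
    [0.3,[0,0,3],[0,0,0]],
    [0.3,[0,0,4],[0,0,0]],
    [0.3,[0,0,4.5],[0,0,0]],
    [0.53,[0,0,4.5],[0,0,0]],
    [0.55,[0,0,4.5],[0,0,0]],
    [0.6,[0,0,4.5],[0,0,0]],
    [0.68,[0,0,4.5],[0,0,0]],
    [0.68,[0,0,4.5],[0,0,0]],
    [0.68,[0,0,-15],[0,0,0]],
    [0.68,[0,0,-55],[0,0,0]],
    [0.68,[0,0,-100],[0,0,0]],
    [0.68,[0,0,-130],[0,0,0]]
  ]
}}

```text
time_s: 36.15
tcp_pos: [0.5203, 0.1029, 0.1878]
eef_rot: [-179.9, -0.2, -1.2]
contact_force: [0.2, 0.4, 0.3]
gripper_width: 0.0592
gripper_force: 0.0
```

Request:
{"name": "carry_out", "arguments": {
  "deltas": [
    [0.7,[0,-45,0],[0,0,0]],
    [0.7,[0,-95,0],[0,0,0]],
    [0.7,[0,-145,0],[0,0,0]],
    [0.7,[0,-195,0],[0,0,0]],
    [0.7,[0,-245,0],[0,0,0]],
    [0.7,[0,-280,0],[0,0,0]],
    [0.7,[0,-290,0],[0,0,0]],
    [0.7,[0,-290,0],[0,0,0]]
  ]
}}

```text
time_s: 36.95
tcp_pos: [0.5255, 0.3938, 0.1838]
eef_rot: [179.9, 0.0, -1.1]
contact_force: [-0.7, -1.0, -0.7]
gripper_width: 0.0614
gripper_force: 0.0
```

Run:
```python
from h import *
p,D=r.capture('top'); q=p[:,:,::-1].copy(); cv2.imwrite('pics/top3.png',q); c=r.get_calibration('top'); plan([])
Z=cloud(c,D)[...,2]; inb=np.zeros((480,640),bool); inb[240:350,240:400]=1
n,l,st,ce=cv2.connectedComponentsWithStats((inb&(Z>0.055)).astype(np.uint8))
for i in range(1,n):
    if st[i,4]>300: z=np.median(Z[l==i]); print(st[i],z.round(4),rect(c,l==i,z))
hsv=cv2.cvtColor(q,cv2.COLOR_BGR2HSV); g=np.zeros_like(inb); g[250:365,450:480]=1
m=g&(hsv[...,2]>75); print('gouge',rect(c,m,.02,1))
```

```text
t 37.0 tcp [525.5 392.6 184. ] [ 1.7994e+02  4.0000e-02 -1.2000e+00] w 60.8 gf 0.0 F [ 0.2 -0.1 -0.4]
[ 267  258   21   77 1374] 0.0683 [519.2 103.8 177.5  42.5  -1.1 518.6 103.9]
[310 263  16  72 853] 0.0642 [513.7   7.9 168.5  27.9  -2.7 512.9   8. ]
[ 342  265   30   74 1871] 0.0715 [506.7 -82.6 169.7  60.2  -2.6 506.  -82.5]
gouge [ 501.1 -348.7  238.7   27.7    4.8  492.1 -348.9]
```

View pics/top3.png

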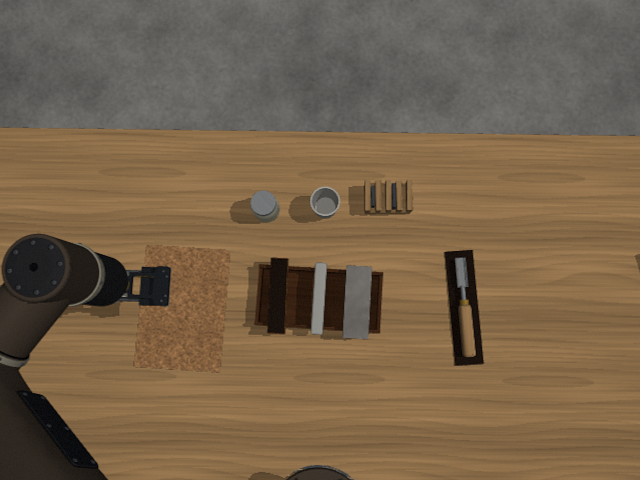

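The blockers are back at columns 278, 320 and 357, within about 2.5 mm of where they started and flat. The gouge lies centred on the pad at (464,307), the bystanders haven't moved, and the arm is clear at (155,285).

```bash
python3 -c "
from plant import r
print(r.close_job())"
```

```text
the job is handed in; nothing more can be done
None
```

The job is handed in at about 37 s of the 144 s allowed: the gouge is about 1 mm from the pad's middle, the stones and strop are flat within about 2.5 mm of their starting places, and the jar, slotted block and cup look unmoved in the last picture; no verdict came back.

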